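Tip the worn valve balls through the reject bin's flap

ROBOT

A 6-joint arm with a two-finger parallel gripper is mounted at the origin on the work surface. World frame = base frame: x ahead of the robot, y to its left, z up, the work surface at z = 0. Lengths are in mm, angles in rad, forces in N, time in s.
With the tool pointing down it reaches from about 350 to 975 mm from the base axis. Payload 17.4 kg.
Tool frame: the origin (TCP) lies on the centre line of the jaws, within the pads' length; the fingertips stand 25 mm ahead of it and the grasp point (between the pads) lies 6 mm ahead of it; z points along the fingers, y is the direction in which the jaws open and shut (so a half turn about z gives the same grasp; the last joint's range is limited). The gripper opens to 85 mm and grips with 20 to 120 N. Pads are 22 mm wide; open, the fingers measure 114 mm over their backs; the gripper's body (76 mm by 85 mm) begins 54 mm behind the grasp point. The pads swing forward as they close: fully open they stand 13 mm farther back than shut.
Start: joints at [-1.173, 0.116, 1.442, -0, 1.584, -0.038], TCP at [284.934, -611.92, 256.303] pointing down, gripper open.
Joint ranges: [-2.83, 2.83], [-0.83, 2.19], [0.07, 2.5], [-1.14, 4.28], [0.01, 3], [-2.97, 2.97]. Speed limits (rad/s): [1.89, 1.89, 2.22, 3.14, 3.14, 3.14].

INTERFACE

Orientations are given as a rotation vector (axis times angle).
In Python, from plant import env gives the robot as it stands. The module is installed in compiled form; this text tells all that it offers.
- The arm moves only by the tool drive_tool, never from a script. Its argument "deltas" is text: rows parted by semicolons, each of 4 numbers parted by spaces: the shift along the tool's x, y, z in units of 40 mm (1.0 is 40 mm), then the turn about the tool's z in units of 6 degrees (1.0 is 6 degrees). In form: x y z twist; .... A call has exactly 8 rows; each row shifts and turns the commanded pose from where the row before left it, along the tool's axes as they then stand; what a row does not reach is not made up. A row lasts 1/12 s, in which the tool goes at most 41.7 mm and 7.16 degrees, less where a joint would pass 70% of its speed; a pose out of reach is approached as far as the arm can. A call is refused whole if a number of a shift passes 1 or a number of a turn 1, either way. A call with a gripper value outside its range is refused whole. "hand" is the closure, from 0 (fully open) to 1 (shut), set as the call begins (left out, the last holds). The fingers move at their own pace and stop on an object; the grip force is fixed at half the most. Time passes only in rows, so rows that do not move let the fingers close, or fill a call up. It gives the time, the measured TCP pose, the force and the opening at its end, in the units of the state.
- env.get_obs(): the state, without advancing time (a new reading comes with each control period).
- env.grab_frame(name): name is "scene" or "top"; returns a dict with "image" (420x560x3 uint8, blue, green, red), "intrinsics" (3x3 intrinsics, pixels), "R" (3x3) and "t" (3): a world point X has camera coordinates R X + t. Camera axes: x right, y down, z forward; pixel columns grow to the right and rows downward; lengths in mm; the calibration is good to about 2 mm. A picture is of the moment at which its call begins. There is no depth.
- env.finish_job(): hands the job in, once; it reports no verdict.
The state is a dict: "time": time; "joints": joint angles; "qd": joint speeds; "tau": joint torques, N m; "ee_pos": TCP position; "tool_rot": TCP orientation; "force": force on the tool from outside, world axes, zero at the start; "moment": the same for the moment, N m; "width": finger opening in mm.
Only numpy, scipy, OpenCV 4.12 (cv2) and the standard library are available. Lean on these libraries where they do the work, as an engineer would, in place of code of your own. Each camera call takes 0.05 s, during which the arm holds its last target. There are 200 camera calls.

TASK

Take the red cup with the two worn valve balls by its handle, press the yellow reject bin's spring flap open with the rim of the cup and tip both balls through into the bin. Then let the flap close and stand the empty red cup upright on the bench again. Leave the blue cup with the good balls where it is, and do not touch the flap with the gripper.

Things in the scene. Friction and masses are not known exactly. Their poses are not given: they have to be found in the camera images.
- red_cup_grip (a point): Red plastic pouring cup (sizes in mm), 0.14 kg, with two worn balls: floor 50 x 56, back and side walls 36 high, open top, a spout in front. This point is the grip place in its upright fin handle at the back (26 along x, 12 through along y, 105 high), 80 above the cup's underside. Axes: z up, -x the pouring direction. The spout meets the floor at x -63, z -80.
- red_cup_rim (a point): Middle of the red cup's spout rim, the front edge, 56 mm wide: x -109, z -60 mm from the grip point, same axes. The spout rises at 22 degrees from the floor to here. The balls stay in until the cup is tilted forward about 30 degrees and roll out by themselves from about 40.
- worn_ball_a_center (a point): Centre of a worn steel ball, 20 mm in diameter, 32 g, in the red cup.
- worn_ball_b_center (a point): Centre of the other worn steel ball, 20 mm in diameter, 32 g, in the red cup.
- bin: Yellow reject bin, fixed, 190 (x) x 160 (y) x 130 mm high; origin at the centre of its underside, z up. The opening in its flat top, from x -68 to +50 and y -56 to +56, is filled by the flap. Guard strips 14 high edge it on both sides and at -x, not at +x (the hinge). Best bring the cup with its handle on the bin's +x side, spout towards the bin's -x.
- flap: Black one-way flap, 114 x 108 x 4 mm, flush with the bin's top when shut. Origin on its hinge (bin x +50, z +130); the plate runs to -x. The free edge swings only down, to 69 degrees, and springs shut; own z vertical when shut. About 1.7 N at 75 from the hinge opens it 20 degrees. The balls' weight does not open it: push it 20 to 25 degrees and they roll down it and drop off its free edge.
- blue_cup_grip (a point): Handle of a blue cup of the same form, with two good balls (same look as the worn ones): to be left alone. The point lies mid-fin, 80 mm above its underside, axes as for the red cup.
There are look-alikes about, which are no part of the job. Several things look just like the part that bears red_cup_grip: the one meant starts farthest from the robot's base.

How it is judged (in metres and radians):
On the way, in this order (a step that is already met when the one before it is completed fails the run):
1. the red cup presses the flap open, at least 8 degrees (angle between flap's own z axis and vertical above 0.14 rad and contact force between red_cup and flap above 0.2 N), for 0.05 s.
2. both worn balls are in the bin and the flap has shut behind them (z of worn_ball_a_center in the frame of bin between 0 and 0.08 m and x of worn_ball_a_center in the frame of bin between -0.095 and 0.095 m and y of worn_ball_a_center in the frame of bin between -0.08 and 0.08 m and z of worn_ball_b_center in the frame of bin between 0 and 0.08 m and x of worn_ball_b_center in the frame of bin between -0.095 and 0.095 m and y of worn_ball_b_center in the frame of bin between -0.08 and 0.08 m and angle between flap's own z axis and vertical below 0.12 rad), for 0.1 s.
At the end, for the whole second after the job is handed in: Both worn balls lie inside the bin, the flap is shut (within 7 degrees), the red cup stands released, still and upright (within 10 degrees) on the bench, and the blue cup is within 30 mm of where it was (all of step 2 and angle between red_cup_grip's own z axis and vertical below 0.17 rad and height (world z) of red_cup_grip between 0.068 and 0.092 m and linear speed of red_cup below 0.03 m/s and distance of blue_cup_grip from where it was at the start of the episode below 0.03 m); the robot touches nothing.
It fails at once if the gripper or arm pushes on the flap (contact force between any of the fingers, the arm and flap above 0.5 N).
It fails at once if the blue cup is moved more than 30 mm (distance of blue_cup_grip from where it was at the start of the episode above 0.03 m).
It also fails if it takes over 70 s, if anything falls off the work surface, if the arm or the gripper's body presses on something with over 40 N, if the wrist force passes 120 N, or if a joint passes its speed limit or range.

## Working session

There is one attempt and no reset: what is moved stays moved. The work goes in short steps, Python scripts to look and compute and a tool call to move; the robot and the scene stay as the last step left them, time stands still between calls to the robot, and variables do not carry over. Pictures are saved under pics/ and viewed, about 8 in all and at most 12, crops included, and the job is handed in when it is done.

Besides the shell and the picture viewer there is one more tool, called after "Emit:" by a JSON object that holds its "fn" and its "kwargs". drive_tool: Moves the arm, as the interface text tells. Its arguments: {"type":"object","properties":{"deltas":{"type":"string"},"hand":{"type":"number"}},"required":["deltas"]}

```bash
mkdir -p pics
cat > h.py <<'E'
import numpy as np, cv2
from plant import env
def grab(n,save=None):
    f=env.grab_frame(n)
    if save: cv2.imwrite('pics/'+save,f['image'])
    return f
def ray(f,px,z):
    K,R,t=map(np.array,(f['intrinsics'],f['R'],f['t'])); t=t.reshape(3)
    c=-R.T@t; d=R.T@np.linalg.inv(K)@np.array([px[0],px[1],1.])
    return c+d*(z-c[2])/d[2]
def proj(f,X):
    p=np.array(f['intrinsics'])@(np.array(f['R'])@np.array(X)+np.array(f['t']).reshape(3)); return p[:2]/p[2]
E
python3 - <<'E'
from h import *
o=env.get_obs(); print(o)
for n in('scene','top'):
    f=grab(n,n+'0.png'); print(n,-np.array(f['R']).T@np.array(f['t']).reshape(3),np.array(f['R'])[2])
E
```

```text
{'time': 0.0, 'joints': array([-1.17278627e+00,  1.16480546e-01,  1.44229305e+00,  1.43656391e-05,
        1.58398944e+00, -3.77911171e-02]), 'qd': array([-0.00051638,  0.0002019 , -0.00015521,  0.00117387, -0.00012409,
        0.00100487]), 'tau': array([ 1.72653661e-03, -7.31991863e+01, -6.32499290e+01,  8.59039278e-05,
        6.34524127e-03,  1.03342774e-07]), 'ee_pos': array([ 284.87767532, -611.7531093 ,  255.54857011]), 'tool_rot': array([-3.06617803e+00, -6.78901333e-01,  3.07019472e-04]), 'force': array([-0.44988953, -0.07696962, -0.41895922]), 'moment': array([ 0.01244002, -0.01111012,  0.01626841]), 'width': 85.15380563527971}
scene [ 731.4196255  -359.80757997  775.57387892] [-0.33596644  0.44427893 -0.83050755]
top [ 342.50983402   10.37226165 1183.45100801] [ 0.11053148  0.0067796  -0.9938495 ]
```

View pics/scene0.png

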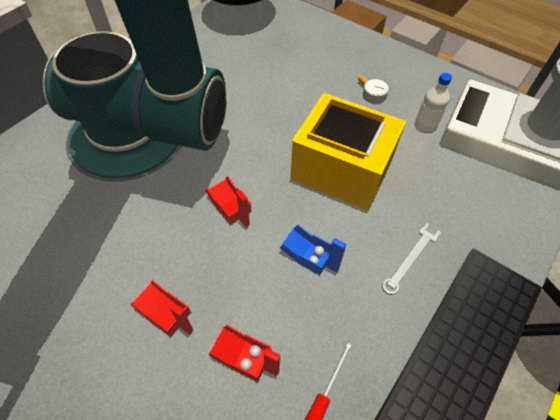

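View pics/top0.png

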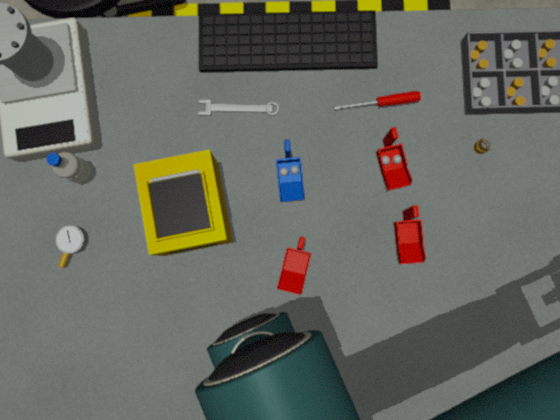

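The top view shows three red cups; the farthest is at about (393,165), holds two balls, and has its fin at (391,135). The bin is at about (182,203). Next I'll zoom in.

Run:
```python
from h import *
a=cv2.imread('pics/top0.png');b=cv2.imread('pics/scene0.png')
r=lambda i,x,y,w,h:cv2.resize(i[y:y+h,x:x+w],(400,300),interpolation=cv2.INTER_CUBIC)
cv2.imwrite('pics/c.png',np.vstack([np.hstack([r(a,360,120,80,60)
,r(a,110,145,160,120)]),np.hstack([r(b,195,315,100,75),r(b,270,80,160,120)])]))
```

```text
(no output)
```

View pics/c.png

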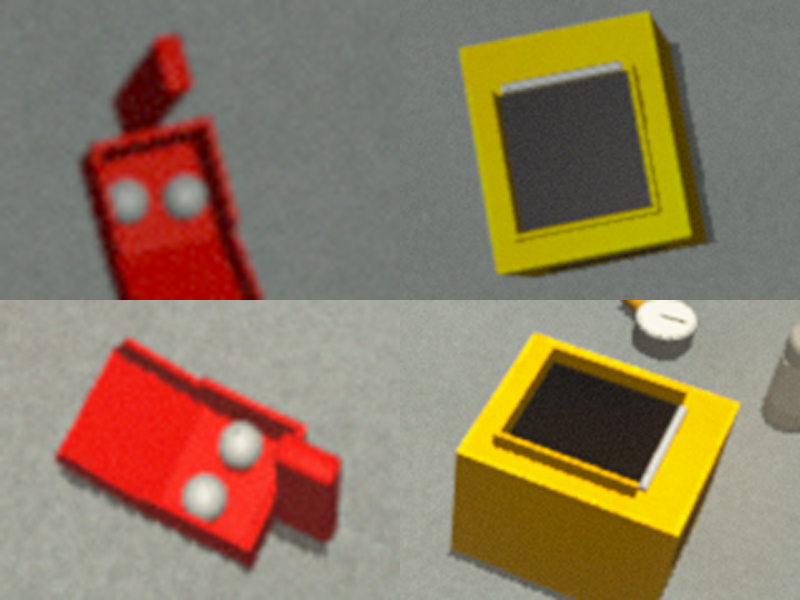

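The hinge (light strip) is on the far side of the bin, so bin +x is roughly world +x. The cup's spout also points towards the robot.

Run:
```python
from h import *
T=grab('top');S=grab('scene')
P=lambda f,p,off,s,z:ray(f,(off[0]+(p[0]+.5)/s-.5,off[1]+(p[1]+.5)/s-.5),z)
print('fin top',P(T,(173,63),(360,120),5,105),P(S,(310,157),(195,315),4,105))
print('floor side corners T (wall top z36)',P(T,(90,148),(360,120),5,36),P(T,(210,122),(360,120),5,36))
print('floor back S',P(S,(250,265),(195,315),4,0),'spoutcorners S z20',P(S,(60,158),(195,315),4,20),P(S,(125,42),(195,315),4,20))
bt=np.array([P(T,(x-400,y),(110,145),2.5,130) for x,y in[(460,48),(648,12),(692,236),(498,273)]])
bs=np.array([P(S,(x-400,y-300),(270,80),2.5,130) for x,y in[(535,333),(740,402),(680,535),(458,455)]])
print(bt.round(1),bt.mean(0));print(bs.round(1),bs.mean(0))
d=(bt[0]+bt[1]-bt[2]-bt[3]);print('binx ang',np.degrees(np.arctan2(d[1],d[0])),np.linalg.norm(d)/2)
# blue and decoy fin
m=T['image'].astype(int)
mask=((m[...,2]>110)&(m[...,1]<60)&(m[...,0]<60)).astype('uint8')
cs,_=cv2.findContours(mask,0,2)
for c in cs:
    if cv2.contourArea(c)>60:
        print(cv2.minAreaRect(c))
```

```text
fin top [ 623.49539662 -222.87572207  105.        ] [ 625.49797965 -222.47132939  105.        ]
floor side corners T (wall top z36) [ 603.05074324 -198.83791187   36.        ] [ 613.92780224 -253.32147916   36.        ]
floor back S [ 616.02515875 -252.62277034    0.        ] spoutcorners S z20 [ 526.23398733 -271.34217053   20.        ] [ 515.12187792 -215.71184331   20.        ]
[[560.7 323.7 130. ]
 [588.  167.7 130. ]
 [401.4 132.3 130. ]
 [374.3 290.2 130. ]] [481.09255145 228.48413988 130.        ]
[[375.1 291.9 130. ]
 [560.4 326.7 130. ]
 [590.8 169.9 130. ]
 [406.3 132.2 130. ]] [483.14999496 230.17559752 130.        ]
binx ang 10.480531227670703 189.65570274970054
((295.35296630859375, 264.0882568359375), (24.496097564697266, 55.78319549560547), 14.03624439239502)
((410.04620361328125, 240.86923217773438), (43.41215896606445, 25.92325782775879), 82.87498474121094)
((394.26470947265625, 166.058837890625), (42.928802490234375, 24.73863410949707), 75.96376037597656)
((398.4988098144531, 98.3251724243164), (9.889363288879395, 42.42536926269531), 81.46923065185547)
```

Emit:
{"fn": "drive_tool", "kwargs": {"deltas": "0 0 0 0.8;0 0 0 0.8;0 0 0 0.7;0.78 -0.61 0 0;0.78 -0.61 0 0;0.78 -0.61 0 0;0.78 -0.61 0 0;0.78 -0.61 0 0", "hand": 0}}

```text
time: 0.87
ee_pos: [415.1, -460.4, 256.2]
tool_rot: [-3.127, -0.305, -0.0]
force: [0.3, -0.9, -0.3]
width: 85.0
```

Emit:
{"fn": "drive_tool", "kwargs": {"deltas": "0.78 -0.61 0 0;0.78 -0.61 0 0;0.78 -0.61 0 0;0.78 -0.61 0 0;0.78 -0.61 0 0;0.78 -0.61 0 0;0 0 0 0;0 0 0 0"}}

```text
time: 1.53
ee_pos: [570.6, -280.5, 255.9]
tool_rot: [-3.126, -0.31, 0.001]
force: [-0.5, -1.1, -0.3]
width: 85.4
```

```bash
cat >> h.py <<'E'
from scipy.spatial.transform import Rotation as Ro
def st(target=None):
    o=env.get_obs(); R=Ro.from_rotvec(o['tool_rot']).as_matrix()
    print('t',o['time'],'tcp',o['ee_pos'].round(1),'xang',np.degrees(np.arctan2(R[1,0],R[0,0])).round(2),'z',R[:,2].round(3),'F',o['force'].round(1),'M',o['moment'].round(2),'w',o['width'].round(1))
    if target is not None: print('units',(R.T@(np.array(target)-o['ee_pos'])/40).round(3))
    return o,R
E
python3 - <<'E'
from h import *
st([624.5,-222.7,86])
E
```

```text
Traceback (most recent call last):
  File "h.py", line 16, in st
    print('t',o['time'],'tcp',o['ee_pos'].round(1),'xang',np.degrees(np.arctan2(R[1,0],R[0,0])).round(2),'z',R[:,2].round(3),'F',o['force'].round(1),'M',o['moment'].round(2),'w',o['width'].round(1))
                                                                                                                                                                                  ^^^^^^^^^^^^^^^^
AttributeError: 'float' object has no attribute 'round'
```

Emit:
{"fn": "drive_tool", "kwargs": {"deltas": "0.8 -0.58 0 0;0.8 -0.57 0 0;0 0 0.9 0;0 0 0.9 0;0 0 0.8 0;0 0 0 0;0 0 0 0;0 0 0 0"}}

```text
time: 2.2
ee_pos: [623.9, -225.6, 154.8]
tool_rot: [3.126, 0.304, 0.003]
force: [0.1, 0.8, 0.5]
width: 85.6
```

```bash
sed -i "s/o\['width'\].round(1)/round(float(o['width']),1)/" h.py
python3 - <<'E'
from h import *
st([624.5,-222.7,86])
T=grab('top','top1.png');S=grab('scene','scene1.png')
p=proj(T,[624,-223,105]).astype(int);q=proj(S,[624,-223,105]).astype(int);print(p,q)
r=lambda i,c:cv2.resize(i[max(c[1]-40,0):c[1]+40,c[0]-40:c[0]+40],(400,400),interpolation=cv2.INTER_CUBIC)
cv2.imwrite('pics/c1.png',np.hstack([r(T['image'],p),r(S['image'],q)]))
E
```

```text
t 2.2 tcp [ 623.9 -225.6  154.8] xang 11.12 z [ 0.002 -0.001 -1.   ] F [0.1 0.8 0.5] M [-0.    0.01  0.  ] w 85.6
units [ 0.027 -0.07   1.719]
[394 131] [271 353]
```

View pics/c1.png

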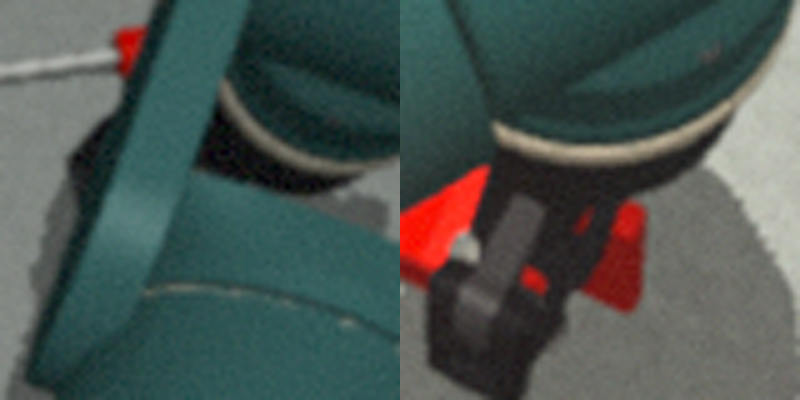

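The gripper straddles the fin in the scene crop, and the top view is hidden by the arm. I'll correct, descend and close.

Emit:
{"fn": "drive_tool", "kwargs": {"deltas": "0.02 -0.07 0.4 0;0 0 0.5 0;0 0 0.4 0;0 0 0.3 0;0 0 0.1 0;0 0 0 0;0 0 0 0;0 0 0 0"}}

```text
time: 2.97
ee_pos: [624.3, -222.0, 85.9]
tool_rot: [3.126, 0.306, 0.003]
force: [0.6, -0.2, 0.0]
width: 85.4
```

Emit:
{"fn": "drive_tool", "kwargs": {"deltas": "0 0 0 0;0 0 0 0;0 0 0 0;0 0 0 0;0 0 0 0;0 0 0 0;0 0 0 0;0 0 0 0", "hand": 1}}

```text
time: 3.63
ee_pos: [623.7, -221.7, 84.2]
tool_rot: [-3.127, -0.306, 0.0]
force: [-0.7, 0.1, -1.7]
width: 11.4
```

Emit:
{"fn": "drive_tool", "kwargs": {"deltas": "0 0 0 0;0 0 0 0;0 0 0 0;0 0 0 0;0 0 -0.25 0;0 0 -0.5 0;0 0 0 0;0 0 0 0"}}

```text
time: 4.3
ee_pos: [624.3, -221.9, 115.8]
tool_rot: [3.126, 0.306, 0.003]
force: [0.1, -0.4, -2.5]
width: 11.2
```

Run:
```python
from h import *
st()
```

```text
t 4.3 tcp [ 624.3 -221.9  115.8] xang 11.17 z [ 0.002 -0.001 -1.   ] F [ 0.1 -0.4 -2.5] M [-0.03 -0.1  -0.01] w 11.2
```

Emit:
{"fn": "drive_tool", "kwargs": {"deltas": "0 0 -0.4 0.1;0 0 -0.6 0;0 0 -0.6 0;0 -0.2 -0.6 0;0.1 -0.4 -0.1 0;0.2 -0.55 0 0;0.2 -0.6 0 0;0.2 -0.6 0 0"}}

```text
time: 4.97
ee_pos: [633.7, -122.5, 204.7]
tool_rot: [-3.128, -0.289, 0.002]
force: [-0.0, 0.4, -2.2]
width: 11.2
```

Emit:
{"fn": "drive_tool", "kwargs": {"deltas": "0.2 -0.6 0 0;0.2 -0.6 0 0;0.2 -0.6 0 0;0.2 -0.6 0 0;0.2 -0.6 0 0;0.2 -0.6 0 0;0.2 -0.6 0 0;0.2 -0.6 0 0"}}

```text
time: 5.63
ee_pos: [661.2, 78.3, 204.5]
tool_rot: [-3.128, -0.29, 0.003]
force: [0.8, -0.1, -1.3]
width: 11.0
```

Emit:
{"fn": "drive_tool", "kwargs": {"deltas": "0.2 -0.6 0 0;0.2 -0.6 0 0;0.2 -0.6 0 0;0.2 -0.6 0 0;0.2 -0.6 0 0;0.2 -0.6 0 0;0.1 -0.3 0 0;0 0 0 0"}}

```text
time: 6.3
ee_pos: [683.6, 242.1, 204.4]
tool_rot: [-3.128, -0.293, 0.003]
force: [0.3, 0.4, -2.6]
width: 11.1
```

```bash
cat >> h.py <<'E'
BO=np.array([482.1,229.3,0]);a=np.radians(10.5)
BR=np.array([[np.cos(a),-np.sin(a),0],[np.sin(a),np.cos(a),0],[0,0,1]])
def bst():
    o,R=st(); print('P in bin',(BR.T@(o['ee_pos']+6*R[:,2]-BO)).round(1))
E
python3 - <<'E'
from h import *
bst()
E
```

```text
t 6.3 tcp [683.6 242.1 204.4] xang 10.71 z [-0.002  0.    -1.   ] F [ 0.3  0.4 -2.6] M [-0.11 -0.06 -0.02] w 11.1
P in bin [200.5 -24.2 198.4]
```

Emit:
{"fn": "drive_tool", "kwargs": {"deltas": "0.25 -0.3 0 0;0.25 -0.3 0.1 0;0 0 0.4 0;0 0 0.5 0;0 0 0.5 0;0 0 0.3 0;0 0 0 0;0 0 0 0"}}

```text
time: 6.97
ee_pos: [699.2, 265.9, 133.7]
tool_rot: [3.128, 0.289, -0.002]
force: [0.1, 0.5, -1.1]
width: 11.1
```

Run:
```python
from h import *
bst()
T=grab('top','top2.png');S=grab('scene','scene2.png')
cv2.imwrite('pics/c2.png',np.hstack([cv2.resize(T['image'][90:270,100:280],(400,400)),cv2.resize(S['image'][60:240,290:470],(400,400))]))
```

```text
t 6.9667 tcp [699.2 265.9 133.7] xang 10.55 z [-0.001 -0.001 -1.   ] F [ 0.1  0.5 -1.1] M [-0.01 -0.07 -0.05] w 11.1
P in bin [220.1  -3.6 127.7]
```

View pics/c2.png

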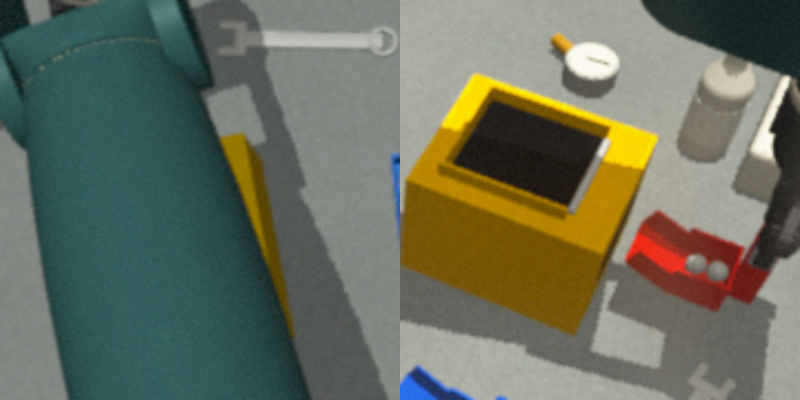

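The cup is upright with both balls in, just short of the bin's +x wall. The drive cannot tilt the tool, so I'll pivot the cup in the grip by pushing the rim on the bin wall while rising.

Emit:
{"fn": "drive_tool", "kwargs": {"deltas": "-0.2 0 0 0;-0.2 0 0 0;-0.1 0 -0.2 0;-0.1 0 -0.2 0;-0.1 0 -0.2 0;-0.1 0 -0.2 0;-0.1 0 -0.2 0;0 0 0 0"}}

```text
time: 7.73
ee_pos: [664.0, 260.0, 177.2]
tool_rot: [-3.127, -0.289, -0.007]
force: [4.6, 0.9, -0.1]
width: 10.8
```

```bash
cat >> h.py <<'E'
def tilt(f):
    """scene view: longest straight edges not used; just save crop"""
    m=f['image'].astype(int); k=((m[...,2]>90)&(m[...,1]<60)&(m[...,0]<60)).astype('uint8'); return k
E
python3 - <<'E'
from h import *
bst()
S=grab('scene','scene3.png')
cv2.imwrite('pics/c3.png',cv2.resize(S['image'][80:230,300:500],(800,600)))
E
```

```text
t 7.7333 tcp [664.  260.  177.2] xang 10.57 z [ 0.004  0.001 -1.   ] F [ 4.6  0.9 -0.1] M [ 0.19 -0.84 -0.03] w 10.8
P in bin [184.5  -3.  171.2]
```

View pics/c3.png

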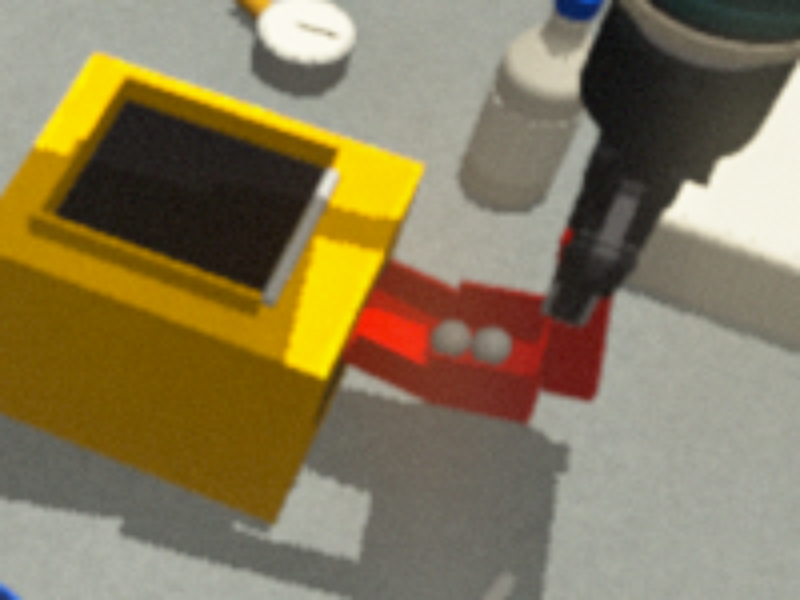

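Pivoting works: force is about 5 N, the cup is tilting, and the balls are still in.

Emit:
{"fn": "drive_tool", "kwargs": {"deltas": "-0.07 0 -0.18 0;-0.07 0 -0.18 0;-0.07 0 -0.18 0;-0.07 0 -0.18 0;-0.07 0 -0.18 0;0 0 0 0;0 0 0 0;0 0 0 0"}}

```text
time: 8.45
ee_pos: [650.8, 257.4, 210.9]
tool_rot: [-3.128, -0.289, -0.004]
force: [7.5, 1.1, 1.3]
width: 10.9
```

Emit:
{"fn": "drive_tool", "kwargs": {"deltas": "0.1 0 -0.1 0;0.1 0 -0.3 0;0 0 -0.4 0;0 0 -0.4 0;0 0 -0.4 0;0 0 -0.2 0;0 0 0 0;0 0 0 0"}}

```text
time: 9.12
ee_pos: [658.3, 258.8, 282.3]
tool_rot: [-3.128, -0.289, 0.0]
force: [-0.2, 0.5, -2.9]
width: 10.8
```

Run:
```python
from h import *
bst()
S=grab('scene','scene4.png')
cv2.imwrite('pics/c4.png',cv2.resize(S['image'][50:200,300:500],(600,450)))
```

```text
t 9.1167 tcp [658.3 258.8 282.3] xang 10.57 z [-0.  0. -1.] F [-0.2  0.5 -2.9] M [-0.01  0.02 -0.01] w 10.8
P in bin [178.6  -3.1 276.3]
```

View pics/c4.png

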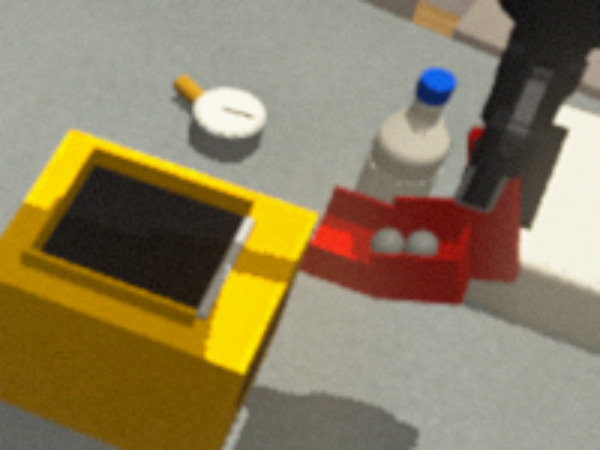

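The cup is tilted about 24° with both balls still in. I'll carry it gently over the flap.

Emit:
{"fn": "drive_tool", "kwargs": {"deltas": "-0.1 0 0 0;-0.2 0 0 0;-0.3 -0.04 0 0;-0.3 -0.04 0 0;-0.3 0 0 0;-0.3 0 0 0;-0.3 0 0 0;-0.3 0 0 0"}}

```text
time: 9.83
ee_pos: [573.7, 246.2, 281.7]
tool_rot: [3.128, 0.289, -0.001]
force: [-0.1, -0.1, -2.5]
width: 11.0
```

Emit:
{"fn": "drive_tool", "kwargs": {"deltas": "-0.3 0 0 0;-0.3 0 0 0;-0.3 0 0 0;-0.3 0 0 0;-0.25 0 0 0;-0.2 0 0 0;-0.12 0 0 0;-0.05 0 0 0"}}

```text
time: 10.5
ee_pos: [502.8, 233.0, 282.4]
tool_rot: [-3.128, -0.29, -0.0]
force: [0.9, -0.5, -2.4]
width: 10.9
```

Emit:
{"fn": "drive_tool", "kwargs": {"deltas": "0 0 0.1 0;0 0 0.2 0;0 0 0.2 0;0 0 0.2 0;0 0 0.2 0;0 0 0.1 0;0 0 0 0;0 0 0 0"}}

```text
time: 11.17
ee_pos: [503.5, 233.2, 242.1]
tool_rot: [3.128, 0.289, -0.001]
force: [0.5, -0.4, -2.2]
width: 10.9
```

Run:
```python
from h import *
bst()
S=grab('scene','scene5.png')
cv2.imwrite('pics/c5.png',cv2.resize(S['image'][30:180,280:480],(600,450)))
```

```text
t 11.1667 tcp [503.5 233.2 242.1] xang 10.57 z [-0. -0. -1.] F [ 0.5 -0.4 -2.2] M [ 0.01 -0.02  0.06] w 10.9
P in bin [ 2.170e+01 -1.000e-01  2.361e+02]
```

View pics/c5.png

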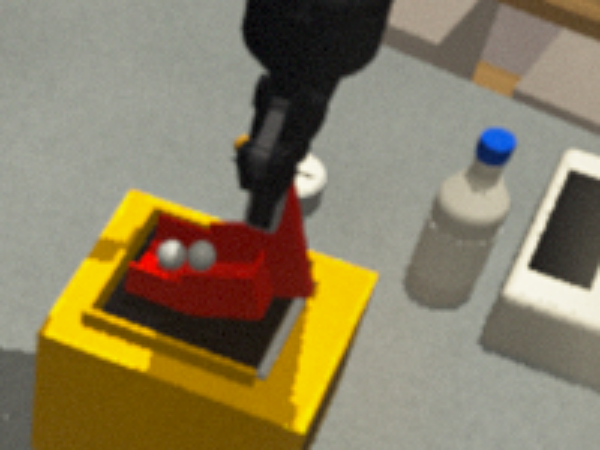

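The rim is inside the opening and the balls have rolled forward but stay in. Next: lower onto the flap, then push the rim towards the −x edge.

Emit:
{"fn": "drive_tool", "kwargs": {"deltas": "0 0 0.15 0;0 0 0.2 0;0 0 0.2 0;0 0 0.1 0;-0.1 0 0.05 0;-0.1 0 0.1 0;-0.1 0 0.1 0;0 0 0 0"}}

```text
time: 11.88
ee_pos: [490.8, 230.8, 205.6]
tool_rot: [3.128, 0.29, -0.001]
force: [-1.5, -0.4, -1.3]
width: 11.0
```

Run:
```python
from h import *
bst()
S=grab('scene','scene6.png')
cv2.imwrite('pics/c6.png',cv2.resize(S['image'][30:180,280:480],(600,450)))
```

```text
t 11.8833 tcp [490.8 230.8 205.6] xang 10.58 z [-0.001 -0.    -1.   ] F [-1.5 -0.4 -1.3] M [-0.13  0.34  0.02] w 11.0
P in bin [ 8.800e+00 -1.000e-01  1.996e+02]
```

View pics/c6.png

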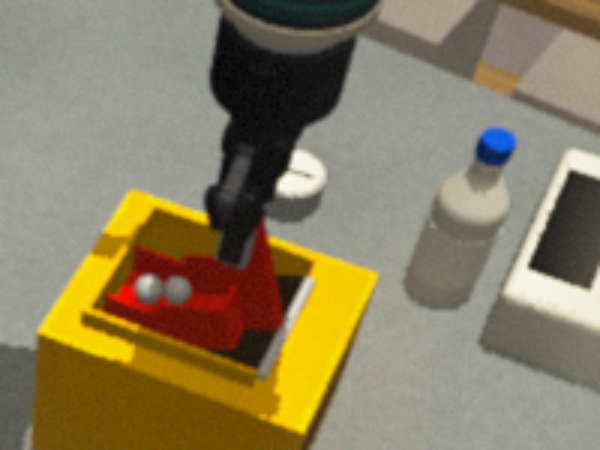

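The flap is pressed open. Now I'll push −x so the rim jams on the edge and the cup tilts further.

Emit:
{"fn": "drive_tool", "kwargs": {"deltas": "-0.12 0 0 0;-0.12 0 0 0;-0.12 0 0 0;-0.12 0 0 0;-0.12 0 0 0;-0.12 0 0 0;-0.1 0 0 0;0 0 0 0"}}

```text
time: 12.6
ee_pos: [458.7, 224.8, 205.9]
tool_rot: [3.128, 0.29, -0.001]
force: [-0.6, -0.5, -6.4]
width: 10.8
```

Run:
```python
from h import *
bst()
S=grab('scene','scene7.png')
cv2.imwrite('pics/c7.png',cv2.resize(S['image'][30:180,280:480],(600,450)))
```

```text
t 12.6 tcp [458.7 224.8 205.9] xang 10.58 z [-0.001 -0.    -1.   ] F [-0.6 -0.5 -6.4] M [ 0.04 -0.27 -0.01] w 10.8
P in bin [-2.390e+01 -1.000e-01  1.999e+02]
```

View pics/c7.png

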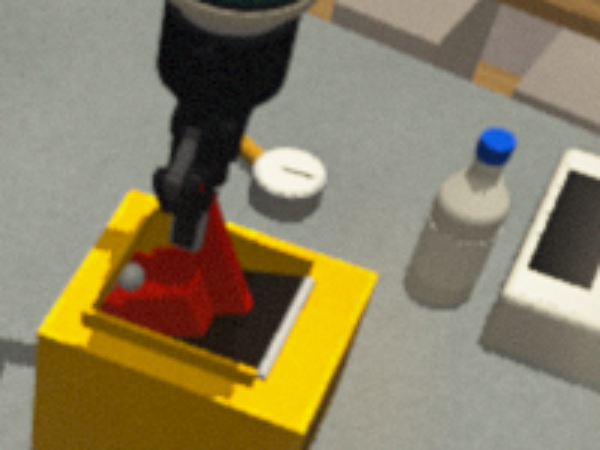

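A ball sits at the rim against the bin wall. Backing off will let them drop.

Emit:
{"fn": "drive_tool", "kwargs": {"deltas": "0.12 0 0 0;0.15 0 0 0;0.15 0 0 0;0.15 0 0 0;0.1 0 0 0;0 0 0 0;0 0 0 0;0 0 0 0"}}

```text
time: 13.32
ee_pos: [485.8, 229.8, 206.4]
tool_rot: [-3.128, -0.289, -0.0]
force: [-1.1, 0.3, -1.2]
width: 10.8
```

Run:
```python
from h import *
bst()
S=grab('scene','scene8.png')
cv2.imwrite('pics/c8.png',cv2.resize(S['image'][30:180,280:480],(600,450)))
c=S['image'][70:150,300:400].astype(int); print('ball px',((c.min(2)>120)&(c.max(2)-c.min(2)<35)).sum())
```

```text
t 13.3167 tcp [485.8 229.8 206.4] xang 10.57 z [ 0.  0. -1.] F [-1.1  0.3 -1.2] M [-0.04  0.22 -0.02] w 10.8
P in bin [ 3.800e+00 -1.000e-01  2.004e+02]
ball px 2765
```

View pics/c8.png

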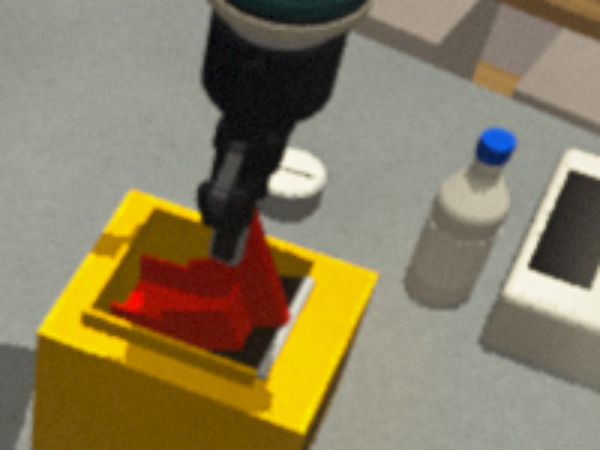

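The balls have left the cup. I'll lift so the flap shuts, then check numerically.

Emit:
{"fn": "drive_tool", "kwargs": {"deltas": "0 0 0 0;0 0 0 0;0 0 -0.2 0;0 0 -0.4 0;0 0 -0.5 0;0 0 -0.5 0;0 0 -0.3 0;0 0 0 0"}}

```text
time: 14.03
ee_pos: [486.4, 230.1, 285.4]
tool_rot: [-3.127, -0.289, -0.006]
force: [-0.1, 0.3, -1.8]
width: 10.8
```

Run:
```python
from h import *
bst()
S=grab('scene','scene9.png')
i=S['image'].astype(int)
# grey-bright pixels inside cup hull / on the flap
red=((i[...,2]>90)&(i[...,1]<60)&(i[...,0]<60)).astype('uint8')
red[:, :280]=0
n,l,s,c=cv2.connectedComponentsWithStats(red); k=1+s[1:,4].argmax(); print('cup',s[k],c[k])
hull=cv2.convexHull(np.argwhere(l==k)[:,::-1].astype(np.int32)); hm=np.zeros(red.shape,'uint8'); cv2.fillConvexPoly(hm,hull,1)
grey=(i.min(2)>90)&(i.max(2)-i.min(2)<30)
print('grey in cup hull',(grey&(hm>0)).sum())
q=np.array([proj(S,BO+BR@np.array([x,y,130])) for x,y in[(-66,-54),(40,-54),(40,54),(-66,54)]]).astype(np.int32)
fm=np.zeros(red.shape,'uint8'); cv2.fillConvexPoly(fm,q,1)
print('flap region',q.tolist(),'grey',(grey&(fm>0)&(hm==0)).sum(),'dark',((i.max(2)<60)&(fm>0)).sum(),'tot',fm.sum())
# tilt: fin edge line direction vs
```

```text
t 14.0333 tcp [486.4 230.1 285.4] xang 10.57 z [ 0.004  0.002 -1.   ] F [-0.1  0.3 -1.8] M [ 0.    0.02 -0.03] w 10.8
P in bin [  4.3  -0.  279.4]
cup [ 321   68   65   51 1704] [355.1314554  100.29518779]
grey in cup hull 157
flap region [[310, 137], [358, 155], [376, 120], [330, 104]] grey 0 dark 1334 tot 2000
```

Run:
```python
from h import *
b=cv2.imread('pics/scene9.png'); i=b.astype(int)
g=((i.min(2)>90)&(i.max(2)-i.min(2)<30)).astype('uint8'); g=g[66:122,318:390]
for r in range(0,56,2): print(''.join('#' if g[r,c] else ('r' if i[66+r,318+c,2]>90 and i[66+r,318+c,1]<60 else 'y' if i[66+r,318+c,2]>120 else '.') for c in range(72)))
```

```text
####################################....................y###############
####################################...................rry##############
#######################################...............rrry##############
########################################..............rrrry#############
########################################.............rrrrrr#############
########################################.............rrrrrry############
#######################################..............rrrrrrry###########
#######################################.............rrrrrrrryy##########
#######################################.............rrrrrrrryy##########
##########################################.........rrrrrrrrrry##########
#############yyyyyy############yyyyyyyyyrrrrrr...rrrrrrrrrrrryy#########
#############yrrrrrrrrryyyy####rrrr.rrrrrrrrrrrrrrrrrrrrrrrrrryy#y######
#############yrrrrrrrrrrrrrrrrrrrrrrrrrrrrrrrrrrrrrrrrrrrrrrrrry########
######y######yrrrrrrrrrrrrrrrrrrrrrrrrr.rrrrr.rrrrrrrrrrrrrrrrryy#######
####yyyyyyyyyyrrrrrrrrrrrrrrrrrrrrrrrrrrrrrrrrrrrrrrrrrrrrrrrrrry###.###
##yyy
[... 243 characters left out ...]
rrrrrrrrrrrrrrrrrrrrrrrrrrrrrrrrrrrrrry####
yyyrrrrrrrrrrrrrrrrrrrrrrrrrrrrrrrrrrrrrrrrrrrrrrrrrrrrrrrrrrrrrrrry####
yyyyrrrrrrrrrrrrrrrrrrrrrrrrrrrrrrrrrrrrrrrrrrrrrrrrrrrrrrrrrrrrrrryy###
yyyyrrrrrrrrrrrrrrrrrrrrrrrrrrrrrrrrrrrrrrrrrrrrrrrrrrrrrrrrrrrrrryy####
yyyrrrrrrrrrrrrrrrrrrrrrrrrrrrrrrrrrrrrrrrrrrrrrrrrrryyyyyyy############
yyyyrrrrrrrrrrrrrrrrrrrrrrrrrrrrrrrrrrrrrrrrrrrrrrrrryyyyyyyyyyyy#######
yyyyy.r....rrrrrrrrrrrrrrrrrrrrrrrrrrrrrrrrrrrrrrrrrr...yyyyyyyyyyyyyyy#
yyy...............rrrrrrrrrrrrrrrrrrrrrrrrrrrrrrrrr...........yyyyyyyyyy
yy........................rrrr.r.................................yyyyyyy
y...............................................................yyyyyyyy
```

No ball is in the cup or on the flap, and the flap is dark and shut. Next I carry the cup to the open bench on the bin's +x side.

Emit:
{"fn": "drive_tool", "kwargs": {"deltas": "0.4 0 0 0;0.6 0 0 0;0.7 0 0 0;0.7 0 0 0;0.7 0 0 0;0.7 0 0 0;0.6 0 0 0;0.3 0 0 0"}}

```text
time: 14.75
ee_pos: [672.5, 264.4, 279.3]
tool_rot: [3.127, 0.289, -0.004]
force: [-0.5, 0.1, -2.2]
width: 10.9
```

Emit:
{"fn": "drive_tool", "kwargs": {"deltas": "0 0 0.3 0;0 0 0.6 0;0 0 0.7 0;0 0 0.7 0;0 0 0.6 0;0 0 0.5 0;0 0 0.4 0;0 0 0 0"}}

```text
time: 15.42
ee_pos: [668.5, 263.7, 125.0]
tool_rot: [3.127, 0.289, -0.01]
force: [0.4, 0.8, -2.1]
width: 10.8
```

Run:
```python
from h import *
bst()
S=grab('scene','scene10.png');i=S['image'].astype(int)
red=((i[...,2]>70)&(i[...,1]<55)&(i[...,0]<55)).astype('uint8')
red[:,:280]=0;n,l,s,c=cv2.connectedComponentsWithStats(red);k=1+s[1:,4].argmax();print(s[k])
q=np.array([proj(S,BO+BR@np.array([x,y,130])) for x,y in[(-66,-54),(40,-54),(40,54),(-66,54)]]).astype(np.int32)
fm=np.zeros(red.shape,'uint8'); cv2.fillConvexPoly(fm,q,1)
f=i[fm>0];print('flap px',len(f),'dark',(f.max(1)<60).sum(),'grey bright',((f.min(1)>90)&(np.ptp(f,axis=1)<30)).sum())
```

```text
t 15.4167 tcp [668.5 263.7 125. ] xang 10.57 z [-0.006 -0.002 -1.   ] F [ 0.4  0.8 -2.1] M [-0.03  0.02  0.06] w 10.8
P in bin [ 1.895e+02 -1.000e-01  1.190e+02]
[ 392  170   61   33 1047]
flap px 2000 dark 1626 grey bright 0
```

Emit:
{"fn": "drive_tool", "kwargs": {"deltas": "0 0 0.1 0;0.15 0 0.08 0;0.15 0 0.08 0;0.15 0 0.08 0;0.15 0 0.08 0;0.15 0 0.08 0;0 0 0 0;0 0 0 0"}}

```text
time: 16.13
ee_pos: [700.3, 269.8, 109.7]
tool_rot: [3.128, 0.289, -0.001]
force: [-0.0, -0.5, -1.6]
width: 11.0
```

Emit:
{"fn": "drive_tool", "kwargs": {"deltas": "0.18 0 0.08 0;0.18 0 0.08 0;0.18 0 0.08 0;0.18 0 0.08 0;0.18 0 0.07 0;0.18 0 0.04 0;0 0 0 0;0 0 0 0"}}

```text
time: 16.8
ee_pos: [743.7, 278.0, 93.4]
tool_rot: [-3.128, -0.289, -0.002]
force: [0.5, -0.6, 4.0]
width: 11.0
```

Run:
```python
from h import *
bst()
```

```text
t 16.8 tcp [743.7 278.   93.4] xang 10.56 z [ 0.001  0.    -1.   ] F [ 0.5 -0.6  4. ] M [-0.05  0.02 -0.02] w 11.0
P in bin [2.661e+02 2.000e-01 8.740e+01]
```

Emit:
{"fn": "drive_tool", "kwargs": {"deltas": "0.12 0 0.04 0;0.12 0 0.05 0;0.12 0 0.05 0;0.08 0 0.04 0;0 0 0.03 0;0 0 0 0;0 0 0 0;0 0 0 0"}}

```text
time: 17.47
ee_pos: [760.8, 281.3, 85.5]
tool_rot: [-3.128, -0.289, -0.003]
force: [-1.3, 0.9, 7.2]
width: 11.0
```

Run:
```python
from h import *
bst()
S=grab('scene','scene11.png')
cv2.imwrite('pics/c11.png',cv2.resize(S['image'][80:230,310:510],(800,600)))
```

```text
t 17.4667 tcp [760.8 281.3  85.5] xang 10.57 z [ 0.002  0.001 -1.   ] F [-1.3  0.9  7.2] M [-0.03  0.41  0.02] w 11.0
P in bin [283.5   0.3  79.5]
```

The grip height is 79.5 mm with the bench pushing back, so the cup is flat. Release and rise.

Emit:
{"fn": "drive_tool", "kwargs": {"deltas": "0 0 0 0;0 0 0 0;0 0 0 0;0 0 0 0;0 0 0 0;0 0 0 0;0 0 0 0;0 0 0 0", "hand": 0}}

```text
time: 18.18
ee_pos: [759.9, 281.0, 84.7]
tool_rot: [-3.128, -0.289, -0.0]
force: [0.2, -0.8, -0.9]
width: 85.4
```

Emit:
{"fn": "drive_tool", "kwargs": {"deltas": "0 0 -0.2 0;0 0 -0.5 0;0 0 -0.8 0;0 0 -0.8 0;0 0 -0.8 0;0 0 -0.8 0;0 0 -0.5 0;0 0 0 0"}}

```text
time: 18.85
ee_pos: [760.6, 281.3, 268.1]
tool_rot: [-3.126, -0.289, -0.012]
force: [-0.4, -0.3, 0.9]
width: 85.6
```

Emit:
{"fn": "drive_tool", "kwargs": {"deltas": "0 0.5 0 0;0 0.8 0 0;0 0.9 0 0;0 0.9 0 0;0 0.9 0 0;0 0.9 0 0;0 0.5 0 0;0 0 0 0"}}

```text
time: 19.52
ee_pos: [799.8, 63.8, 259.8]
tool_rot: [3.128, 0.283, -0.002]
force: [-0.9, 0.5, 0.2]
width: 85.3
```

Run:
```python
from h import *
bst()
S=grab('scene','scene12.png');T=grab('top','top12.png')
cv2.imwrite('pics/c12.png',np.hstack([cv2.resize(S['image'][60:260,280:480],(400,400)),cv2.resize(T['image'][60:260,80:280],(400,400))]))
# blue cup displacement in pixels
for n,F in(('scene',S),('top',T)):
    A=cv2.imread(f'pics/{n}0.png')
    def c(i):
        i=i.astype(int);m=((i[...,0]>90)&(i[...,2]<70)&(i[...,1]<110)&(i[...,0]-i[...,1]>50)).astype('uint8')
        k,l,s,ce=cv2.connectedComponentsWithStats(m);j=1+s[1:,4].argmax();return ce[j].round(1),s[j,4]
    print(n,c(A),c(F['image']))
```

```text
t 19.5167 tcp [799.8  63.8 259.8] xang 10.34 z [-0.001 -0.001 -1.   ] F [-0.9  0.5  0.2] M [ 0.07  0.02 -0.01] w 85.3
P in bin [ 282.2 -220.6  253.8]
scene (array([300.7, 245.7]), np.int32(552)) (array([309.8, 246.9]), np.int32(1088))
top (array([290.5, 183.2]), np.int32(650)) (array([ 52.8, 158.6]), np.int32(127))
```

View pics/c12.png

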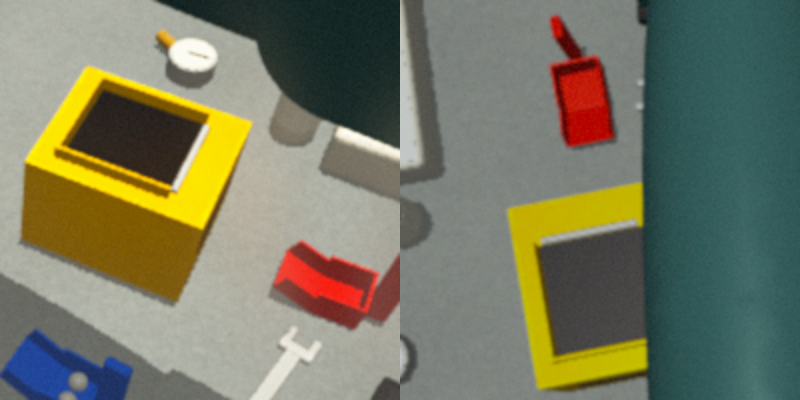

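The red cup stands upright, empty and released. The flap is shut with nothing on it, and the blue cup with its balls is in place.

```bash
python3 -c "
from plant import env
print(env.finish_job())"
```

```text
the job is handed in; nothing more can be done
None
```

I emptied the red cup's two worn balls into the bin, stood the cup back on the bench and handed the job in at about 19.5 s of the 70 s allowed. No verdict is reported.

**How it was done:** The drive cannot tilt the tool, so I pivoted the cup inside the grip. Pushing its rim on the bin's +x wall tilted it to about 24°. The cup then pressed the flap open to roughly 20°. Pushing the rim against the opening's −x edge tilted it to about 40°, and the balls dropped in when I backed off. On the bench on the bin's +x side I pressed the cup flat again and released it.

**Last checks:**
- **Red cup:** it is upright, empty and released, and was let go at a grip height of about 79.5 mm.
- **Flap:** it looks shut and no ball is on it.
- **Balls:** I did not see them inside the bin. I infer it because none shows in the cup or on the flap.
- **Forces:** the readings I took stayed below about 10 N.
- **Blue cup:** it looks unmoved in the scene view, with its balls visible. My numeric check gave no usable result. In the scene view the colour mask changed with the shading (552 then 1088 px, centroid about 9 px apart). In the top view the arm hid the cup, so the mask picked up something else.

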